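# Transfer hole saws to the drill-press rack in job order

## Robot

A 6-joint arm with a two-finger parallel gripper is mounted at the origin on the work surface. World frame = base frame: x ahead of the robot, y to its left, z up, the work surface at z = 0. Lengths are in mm, angles in degrees, forces in N, time in s.
With the tool pointing down it reaches from about 350 to 850 mm from the base axis. Payload 8.1 kg.
Tool frame: the origin (TCP) lies midway between the tips of the shut fingers; the grasp point (between the pads) lies 19 mm behind it; z points along the fingers, y is the line along which they close (so a half turn about z gives the same grasp; the last joint's range is limited). The gripper opens to 85 mm and grips with 20 to 120 N. Pads are 22 mm wide; open, the fingers measure 114 mm over their backs; the gripper's body (76 mm by 85 mm) begins 54 mm behind the grasp point. The pads swing forward as they close: fully open they stand 13 mm farther back than shut.
Start: joints at [70.795, 7.471, 85.268, -0, 87.261, -4.893], TCP at [148.304, 581.387, 208.492] pointing down, gripper open.
Joint ranges: [-169.43, 169.43], [-51.17, 129.36], [1.28, 143.12], [-76.62, 256.62], [0, 156.53], [-152.29, 152.29]. Speed limits (degrees/s): [136.94, 136.94, 159.86, 180, 180, 180].

## Interface

Orientations are given as [roll, pitch, yaw] about the fixed x, y, z axes, in that order (R = Rz(yaw) Ry(pitch) Rx(roll)).
In Python, from bench import r gives the robot as it stands.
- The arm moves only by the tool apply_moves, never from a script. Its argument "steps" is a list of rows, each a list of 7 numbers: the opening, from -1 (shut) to 1 (fully open), then the shift along the tool's x, y, z in mm, then the turn, a rotation vector about the tool's x, y, z in units of 5 degrees (1.0 is 5 degrees). A call has exactly 8 rows; each row shifts and turns the commanded pose from where the row before left it, along the tool's axes as they then stand; what a row does not reach is not made up. A row lasts 1/10 s, in which the tool goes at most 50 mm and 8.59 degrees, less where a joint would pass 70% of its speed; a pose out of reach is approached as far as the arm can. A call is refused whole if a number of a shift passes 50 or a number of a turn 1, either way. A call with a gripper value outside its range is refused whole. The fingers move at their own pace and stop on an object; "squeeze" is the grip in N (left out, the last holds). Time passes only in rows, so rows that do not move let the fingers close, or fill a call up. It gives the time, the measured TCP pose, the force, the opening and the grip force at its end, in the units of the state.
- r.sense(): the state, without advancing time (a new reading comes with each control period).
- r.snapshot(name): name is "scene" or "top" or "wrist"; returns a dict with "color" (420x560x3 uint8, blue, green, red), "depth" (420x560 float32, mm along the optical axis (not along the pixel's ray), 0 where there is no reading), "mtx" (3x3 intrinsics, pixels), "T" (4x4, takes a point from camera to world coordinates); the wrist camera has in their place "hand_eye" (4x4, takes a point from camera to tool coordinates, whose origin is the TCP and whose axes are the flange's). Camera axes: x right, y down, z forward; pixel columns grow to the right and rows downward; lengths in mm; the calibration is good to about 2 mm. A picture is of the moment at which its call begins: read the wrist's pose just before it.
- r.hand_in(): hands the job in; it is judged then, once.
The state is a dict: "time": time; "joint_pos": joint angles; "qd": joint speeds; "joint_efforts": joint torques, N m; "tool_pos": TCP position; "tcp_rot": TCP orientation; "ft_force": force on the tool from outside, world axes, zero at the start; "wrist_torque": the same for the moment, N m; "finger_gap": finger opening in mm; "grip_force": force on a finger pad.
Only numpy, scipy, OpenCV 4.12 (cv2) and the standard library are available. Lean on these libraries where they do the work, as an engineer would, in place of code of your own. Each camera call takes 0.05 s, during which the arm holds its last target. There are 200 camera calls.

## Task

Move the four hole saws from the bench rail into the four pockets of the plywood rack, one to a pocket, keeping their order as counted from the yellow ends: the saw that starts next to the rail's yellow end goes into the pocket next to the rack's yellow end, the second from yellow into the second pocket from yellow, and so on. Leave every saw standing upright on its pocket floor, shank up, and let go.

Things in the scene. Friction and masses are not known exactly. Their poses are not given: they have to be found in the camera images.
- saw_red: red hole saw, loose, about 0.16 kg, standing shank up in the socket of its own colour at the start: a red upright cylinder 36 mm in diameter and 42 mm high, with a steel shank 11 mm thick standing 24 mm above its top (66 mm in all). Origin at the centre of its underside, z up along the shank; its yaw means nothing
- saw_blue: blue hole saw, loose, about 0.16 kg, standing shank up in the socket of its own colour at the start: a blue upright cylinder 40 mm in diameter and 42 mm high, with a steel shank 11 mm thick standing 24 mm above its top (66 mm in all). Origin at the centre of its underside, z up along the shank; its yaw means nothing
- saw_green: green hole saw, loose, about 0.16 kg, standing shank up in the socket of its own colour at the start: a green upright cylinder 44 mm in diameter and 42 mm high, with a steel shank 11 mm thick standing 24 mm above its top (66 mm in all). Origin at the centre of its underside, z up along the shank; its yaw means nothing
- saw_black: black hole saw, loose, about 0.16 kg, standing shank up in the socket of its own colour at the start: a black upright cylinder 48 mm in diameter and 42 mm high, with a steel shank 11 mm thick standing 24 mm above its top (66 mm in all). Origin at the centre of its underside, z up along the shank; its yaw means nothing
- seat_red: red-lipped open socket with a grey floor, fixed on the bench rail, in which the red saw starts: 70 x 70 mm, 64 x 64 mm inside. Origin at the centre of its underside, 6 mm above the table; floor 10 mm and lips 18 mm above the table. Which place on the rail it has varies
- seat_blue: blue-lipped open socket with a grey floor, fixed on the bench rail, in which the blue saw starts: 70 x 70 mm, 64 x 64 mm inside. Origin at the centre of its underside, 6 mm above the table; floor 10 mm and lips 18 mm above the table. Which place on the rail it has varies
- seat_green: green-lipped open socket with a grey floor, fixed on the bench rail, in which the green saw starts: 70 x 70 mm, 64 x 64 mm inside. Origin at the centre of its underside, 6 mm above the table; floor 10 mm and lips 18 mm above the table. Which place on the rail it has varies
- seat_black: black-lipped open socket with a grey floor, fixed on the bench rail, in which the black saw starts: 70 x 70 mm, 64 x 64 mm inside. Origin at the centre of its underside, 6 mm above the table; floor 10 mm and lips 18 mm above the table. Which place on the rail it has varies
- rail: aluminium bench rail, fixed, 72 x 392 mm, 6 mm thick. Origin on the table under the middle of the row of sockets; sockets at its y = +108, +36, -36, -108 mm. Its yellow end block (70 x 22 mm, top at 40 mm) is always at its y = +157 mm; a tray with a loose wood offcut is past the other end. Roughly parallel to the rack; either may be nearer the robot
- yellow_end: yellow block fixed on one end of the plywood rack: 78 x 22 x 30 mm. Origin at the centre of its underside, 10 mm above the table, level with the pocket floors; its y axis lies along the rack. Pocket centres are 53, 125, 197, 269 mm from it, straight along the rack, towards the table's middle (y = 0). Pockets 64 x 64 mm, lips 8 mm high and wide. Grey block at the other end

How it is judged:
By the outcome, as a careful person would: the job done as asked, in the order asked, and still so for the second after the job is handed in, with the robot touching nothing.
It also fails if it takes over 96 s, if anything falls off the work surface, if the arm or the gripper's body presses on something with over 40 N, if the wrist force passes 120 N, or if a joint passes its speed limit or range.

## Working session

There is one attempt and no reset: what is moved stays moved. The work goes in short steps, Python scripts to look and compute and a tool call to move; the robot and the scene stay as the last step left them, time stands still between calls to the robot, and variables do not carry over. Pictures are saved under pics/ and viewed, at most 14 in all, crops included, and the job is handed in when it is done.

Besides the shell and the picture viewer there is one more tool, called after ">>>" as name([rows], argument=value, ...), one row to a line, values as JSON. apply_moves: Moves the arm, as the interface text tells. Its arguments: {"type":"object","properties":{"steps":{"type":"array"},"squeeze":{"type":"number"}},"required":["steps"]}

```bash
mkdir -p pics
python3 - <<'E'
from bench import r
import cv2,numpy as np,pickle
s=r.sense();print(s)
d={n:r.snapshot(n) for n in("top","scene")}
pickle.dump(d,open('d0.pkl','wb'))
for n in d: cv2.imwrite(f'pics/{n}0.png',d[n]['color']);print(n,d[n]['T'].round(2),d[n]['mtx'])
E
```

```text
{'time': 0.0, 'joint_pos': array([ 7.07929455e+01,  7.51515440e+00,  8.53288663e+01,  8.45644861e-04,
        8.72620119e+01, -4.89314775e+00]), 'qd': array([ 0.07349758, -0.03573144,  0.025866  ,  0.02243862,  0.02246105,
       -0.01844681]), 'joint_efforts': array([-2.43262721e-04, -5.69397354e+01, -5.00547874e+01, -3.47461182e-04,
        1.45920928e-02, -9.57795123e-06]), 'tool_pos': array([148.11934991, 580.82082238, 207.44795117]), 'tcp_rot': array([-1.79894426e+02, -9.88586074e-03,  1.65686043e+02]), 'ft_force': array([ 1.16371834, -0.13662901, -0.54721533]), 'wrist_torque': array([0.01678415, 0.0133443 , 0.01671986]), 'grip_force': 0.0, 'finger_gap': 85.30914403014991}
top [[-2.0000e-02 -9.9000e-01  1.4000e-01  4.4822e+02]
 [-1.0000e+00  2.0000e-02  1.0000e-02 -2.1060e+01]
 [-1.0000e-02 -1.4000e-01 -9.9000e-01  6.9669e+02]
 [ 0.0000e+00  0.0000e+00  0.0000e+00  1.0000e+00]] [[471.16539468   0.         276.9228679 ]
 [  0.         471.16539468 209.72239654]
 [  0.           0.           1.        ]]
scene [[-5.8000e-01  4.3000e-01 -7.0000e-01  9.9171e+02]
 [ 8.2000e-01  3.0000e-01 -4.9000e-01  3.1083e+02]
 [-0.0000e+00 -8.5000e-01 -5.2000e-01  4.0688e+02]
 [ 0.0000e+00  0.0000e+00  0.0000e+00  1.0000e+00]] [[397.77948396   0.         276.72005184]
 [  0.         397.77948396 212.63333387]
 [  0.           0.           1.        ]]
```

View pics/top0.png

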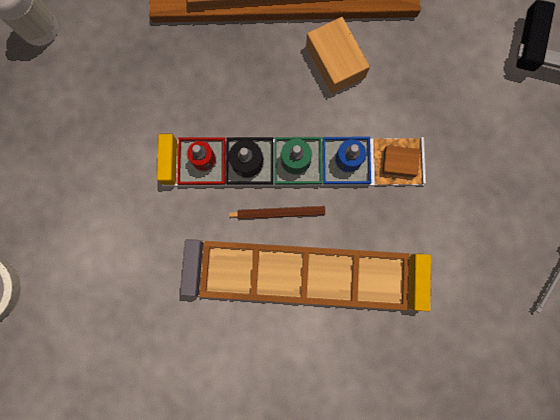

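View pics/scene0.png

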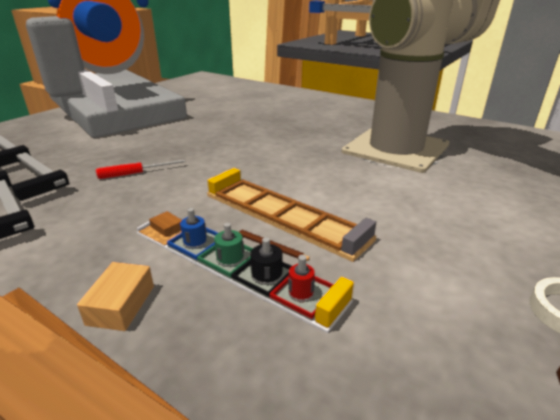

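The top view shows the rail at the far side, with its yellow end on the left (166,160). From yellow the saws are red (201,155), black (245,157), green (295,155) and blue (350,155). The rack is nearer, with its yellow end on the right (422,282). So red goes to the rightmost pocket, and the order is mirrored in y.

```bash
cat > h.py <<'E'
import numpy as np,cv2
def cloud(s,T=None):
    T=s['T'] if T is None else T; K=s['mtx'];Z=s['depth']
    v,u=np.indices(Z.shape)
    P=np.stack([(u-K[0,2])/K[0,0]*Z,(v-K[1,2])/K[1,1]*Z,Z],-1)@T[:3,:3].T+T[:3,3]
    P[Z==0]=np.nan
    return P
def box(P,u0,u1,v0,v1):return P[v0:v1,u0:u1].reshape(-1,3)
def sel(p,z0,z1):return p[(p[:,2]>z0)&(p[:,2]<z1)]
E
python3 - <<'E'
from h import *;import pickle
s=pickle.load(open('d0.pkl','rb'))['top'];P=cloud(s)
print('table',np.nanmedian(P[350:400,100:400,2]))
for n,u0,u1 in(('red',180,224),('black',228,272),('green',276,319),('blue',324,370)):
    b=box(P,u0,u1,138,185)
    sh=sel(b,66,85);cy=sel(b,45,58)
    c,rad=cv2.minEnclosingCircle(cy[:,:2].astype(np.float32))
    print(n,'shank',len(sh),np.median(sh,0).round(1),'top',len(cy),np.median(cy[:,2]).round(1),np.array(c).round(1),round(rad,1), 'floor',np.median(sel(b,3,14)[:,2]).round(1))
hsv=cv2.cvtColor(s['color'],cv2.COLOR_BGR2HSV)
m=cv2.inRange(hsv,(20,150,120),(35,255,255))
for nm,u0,u1,v0,v1 in(('rackY',405,440,245,320),('railY',150,182,125,190)):
    mm=np.zeros_like(m);mm[v0:v1,u0:u1]=m[v0:v1,u0:u1]
    p=P[mm>0];z=np.nanmedian(p[:,2]);p=p[abs(p[:,2]-z)<5]
    print(nm,z.round(1),cv2.minAreaRect(p[:,:2].astype(np.float32)))
p=sel(box(P,178,204,235,305),33,47);print('grey',len(p),np.median(p[:,2]),cv2.minAreaRect(p[:,:2].astype(np.float32)))
# pockets: floor pixels between lips
for u,v in((229,271),(280,274),(330,277),(381,280)):
    p=box(P,u-15,u+15,v-15,v+15);print('pocket px',P[v,u].round(1),np.nanmedian(p[:,2]).round(1))
print(P[308,320],P[244,300])
lip=sel(box(P,203,412,238,312),15,24);print(len(lip),cv2.minAreaRect(lip[:,:2].astype(np.float32)))
E
```

```text
table -0.2598367971713742
red shank 64 [622.1  93.6  74.5] top 427 51.8 [623.2  94.1] 18.1 floor 9.7
black shank 61 [616.6  29.5  75.4] top 825 51.6 [618.   29.2] 24.4 floor 9.7
green shank 62 [618.8 -42.2  75.1] top 670 51.9 [619.6 -42.2] 21.9 floor 9.7
blue shank 65 [ 618.4 -120.1   75. ] top 555 51.9 [ 619.2 -120.7] 20.1 floor 9.9
rackY 39.7 ((437.9946594238281, -213.461181640625), (22.0567684173584, 76.8061294555664), 87.09149932861328)
railY 39.3 ((621.2647705078125, 145.830810546875), (20.850324630737305, 68.36175537109375), 89.13032531738281)
grey 915 39.48747948781215 ((463.25225830078125, 107.95487976074219), (22.463409423828125, 77.78231048583984), 86.18610382080078)
pocket px [457.3  56.6   7.1] 9.7
pocket px [451.8 -17.4   9. ] 9.7
pocket px [446.4 -89.2  11.3] 9.8
pocket px [ 440.9 -162.8    8.3] 9.8
[ 4.02106627e+02 -7.45132905e+01 -3.61627510e-01] [ 4.95327278e+02 -4.76375925e+01 -3.55072643e-01]
3678 ((450.59466552734375, -53.99815368652344), (299.8526611328125, 80.16400146484375), 85.53971099853516)
```

Run:
```python
import numpy as np
y=165.7;w=np.array([474.5,-487])/16;wz=5
for k in range(16):
    a=np.radians(y-4.73*k);c,s=np.cos(a),np.sin(a)
    print(k+1,round(w[0]*c+w[1]*s,1),round(w[0]*s-w[1]*c,1))
```

```text
1 -36.3 -22.2
2 -38.0 -19.1
3 -39.4 -15.9
4 -40.6 -12.6
5 -41.5 -9.2
6 -42.1 -5.8
7 -42.4 -2.3
8 -42.5 1.2
9 -42.2 4.7
10 -41.7 8.2
11 -40.9 11.6
12 -39.8 14.9
13 -38.4 18.2
14 -36.8 21.3
15 -34.9 24.2
16 -32.8 27.0
```

>>> apply_moves([
  [1, -36.3, -22.2, 3, 0, 0, 0.946],
  [1, -38, -19.1, 3, 0, 0, 0.946],
  [1, -39.4, -15.9, 3, 0, 0, 0.946],
  [1, -40.6, -12.6, 3, 0, 0, 0.946],
  [1, -41.5, -9.2, 3, 0, 0, 0.946],
  [1, -42.1, -5.8, 3, 0, 0, 0.946],
  [1, -42.4, -2.3, 3, 0, 0, 0.946],
  [1, -42.5, 1.2, 3, 0, 0, 0.946],
], squeeze=40)

```text
time: 0.9
tool_pos: [386.2, 336.2, 184.0]
tcp_rot: [-180.0, -0.0, 127.7]
ft_force: [-0.0, -0.6, -0.6]
finger_gap: 85.1
grip_force: 0.0
```

>>> apply_moves([
  [1, -42.2, 4.7, 5, 0, 0, 0.946],
  [1, -41.7, 8.2, 5, 0, 0, 0.946],
  [1, -40.9, 11.6, 5, 0, 0, 0.946],
  [1, -39.8, 14.9, 5, 0, 0, 0.946],
  [1, -38.4, 18.2, 5, 0, 0, 0.946],
  [1, -36.8, 21.3, 5, 0, 0, 0.946],
  [1, -34.9, 24.2, 5, 0, 0, 0.946],
  [1, -32.8, 27, 5, 0, 0, 0.946],
])

```text
time: 1.7
tool_pos: [623.3, 92.6, 143.7]
tcp_rot: [-180.0, -0.0, 89.8]
ft_force: [0.4, 0.6, 0.6]
finger_gap: 85.2
grip_force: 0.0
```

>>> apply_moves([
  [1, 0, 0, 0, 0, 0, 0],
  [1, 0, 0, 0, 0, 0, 0],
  [1, 0, 0, 0, 0, 0, 0],
  [1, 0, 0, 0, 0, 0, 0],
  [1, 0, 0, 0, 0, 0, 0],
  [1, 0, 0, 0, 0, 0, 0],
  [1, 0, 0, 0, 0, 0, 0],
  [1, 0, 0, 0, 0, 0, 0],
])

```text
time: 2.5
tool_pos: [622.6, 94.4, 144.7]
tcp_rot: [180.0, 0.0, 90.0]
ft_force: [-0.0, 0.3, -0.3]
finger_gap: 85.7
grip_force: 0.0
```

>>> apply_moves([
  [1, 0, 0.5, 35, 0, 0, 0],
  [1, 0, 0, 40, 0, 0, 0],
  [1, 0, 0, 30, 0, 0, 0],
  [1, 0, 0, 12.5, 0, 0, 0],
  [1, 0, 0, 5, 0, 0, 0],
  [1, 0, 0, 0, 0, 0, 0],
  [-1, 0, 0, 0, 0, 0, 0],
  [-1, 0, 0, 0, 0, 0, 0],
])

```text
time: 3.3
tool_pos: [624.8, 94.2, 24.2]
tcp_rot: [179.8, -0.0, 90.0]
ft_force: [-0.3, 0.7, 0.2]
finger_gap: 58.7
grip_force: 0.0
```

>>> apply_moves([
  [-1, 0, 0, 0, 0, 0, 0],
  [-1, 0, 0, 0, 0, 0, 0],
  [-1, 0, 0, 0, 0, 0, 0],
  [-1, 0, 0, 0, 0, 0, 0],
  [-1, 0, 0, 0, 0, 0, 0],
  [-1, 0, 0, 0, 0, 0, 0],
  [-1, 0, 0, 0, 0, 0, 0],
  [-1, 0, 0, 0, 0, 0, 0],
])

```text
time: 4.1
tool_pos: [624.0, 94.2, 23.4]
tcp_rot: [179.9, -0.0, 90.0]
ft_force: [-1.5, 0.3, 5.9]
finger_gap: 33.6
grip_force: 39.2
```

>>> apply_moves([
  [-1, 0, 0, -10, 0, 0, 0],
  [-1, 0, 0, -20, 0, 0, 0],
  [-1, 0, 0, -30, 0, 0, 0],
  [-1, 0, 0, -30, 0, 0, 0],
  [-1, 0, 0, -14, 0, 0, 0],
  [-1, 0, 0, -4, 0, 0, 0],
  [-1, 0, 0, 0, 0, 0, 0],
  [-1, 0, 0, 0, 0, 0, 0],
])

```text
time: 4.9
tool_pos: [622.0, 94.1, 128.0]
tcp_rot: [-179.8, 0.0, 90.0]
ft_force: [-0.2, 0.9, -1.0]
finger_gap: 33.3
grip_force: 39.9
```

Run:
```python
from bench import r
import cv2,numpy as np
a=r.snapshot('scene')['color'][150:340,180:430]
b=r.snapshot('wrist')
print(b['hand_eye'].round(2))
a=cv2.resize(a,None,fx=2,fy=2)[:380,:400]
cv2.imwrite('pics/a1.png',np.hstack([a,cv2.resize(b['color'],(400,380))]))
```

```text
[[   0.     -0.94   -0.33   85.14]
 [   1.      0.      0.     -0.46]
 [  -0.     -0.33    0.94 -164.77]
 [   0.      0.      0.      1.  ]]
```

View pics/a1.png

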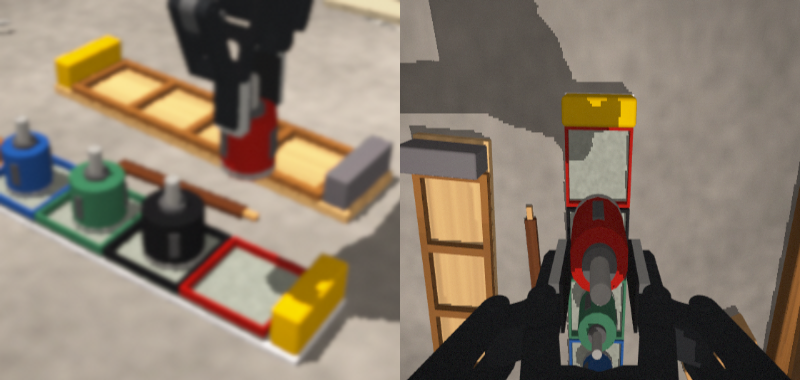

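>>> apply_moves([
  [-1, -20, -12, 0, 0, 0, 0],
  [-1, -35, -26, 0, 0, 0, 0],
  [-1, -40, -30, 0, 0, 0, 0],
  [-1, -40, -30, 0, 0, 0, 0],
  [-1, -40, -30, 0, 0, 0, 0],
  [-1, -40, -28, 0, 0, 0, 0],
  [-1, -30, -18, 0, 0, 0, 0],
  [-1, -10, -6.5, 0, 0, 0, 0],
])

```text
time: 5.8
tool_pos: [440.4, -163.1, 129.0]
tcp_rot: [-179.9, 0.0, 89.8]
ft_force: [0.5, -0.4, -1.1]
finger_gap: 33.5
grip_force: 40.1
```

```bash
cat > held.py <<'E'
from bench import r
from h import *
from scipy.spatial.transform import Rotation as Ro
s=r.sense();w=r.snapshot('wrist')
P=cloud(w,w['hand_eye'])
# tool coords; top face of saw: expected within 25mm of axis
q=P.reshape(-1,3);q=q[(np.hypot(q[:,0],q[:,1])<28)&(q[:,2]>-40)&(q[:,2]<-5)&(abs(q[:,1])<15)]
h,e=np.histogram(q[:,2],70);z=e[h.argmax()]
print('pos',s['tool_pos'].round(1),s['tcp_rot'].round(1),'top z peak',z,h.max(),len(q))
f=q[abs(q[:,2]-z)<3]
A=np.c_[f[:,:2],np.ones(len(f))];c=np.linalg.lstsq(A,f[:,2],rcond=None)[0];print('plane',c,'tilt deg',np.degrees(np.arctan(c[:2])),f.min(0).round(1),f.max(0).round(1))
g=P.reshape(-1,3);g=g[(np.hypot(g[:,0],g[:,1])<20)&(g[:,2]<-20)&(g[:,2]>-60)&(abs(g[:,1])<6)];print('shank',len(g),np.nanmin(g[:,2]) if len(g) else '',np.median(g,0) if len(g) else '')
E
python3 held.py
```

```text
pos [ 440.4 -163.1  129. ] [-179.9    0.    89.8] top z peak -28.492104765921802 781 5289
plane [ 1.02941520e-02  2.13768543e-02 -2.82972567e+01] tilt deg [0.58979063 1.22461702] [-15.8 -15.  -31.5] [ 18.4  15.  -25.5]
shank 2755 -53.61536627606712 [  5.50205814   0.13359166 -33.12545007]
```

>>> apply_moves([
  [-1, 0, 0, 15, 0, 0, 0],
  [-1, 0, 0, 30, 0, 0, 0],
  [-1, 0, 0, 30, 0, 0, 0],
  [-1, 0, 0, 16, 0, 0, 0],
  [-1, 0, 0, 8, 0, 0, 0],
  [-1, 0, 0, 4, 0, 0, 0],
  [-1, 0, 0, 2, 0, 0, 0],
  [-1, 0, 0, 0, 0, 0, 0],
])

```text
time: 6.65
tool_pos: [443.4, -160.8, 25.5]
tcp_rot: [179.9, 0.0, 90.0]
ft_force: [1.3, 0.3, -1.4]
finger_gap: 33.3
grip_force: 40.2
```

>>> apply_moves([
  [-1, 0, 0, 1, 0, 0, 0],
  [-1, 0, 0, 0, 0, 0, 0],
  [0, 0, 0, 0, 0, 0, 0],
  [0.5, 0, 0, 0, 0, 0, 0],
  [1, 0, 0, 0, 0, 0, 0],
  [1, 0, 0, 0, 0, 0, 0],
  [1, 0, 0, 0, 0, 0, 0],
  [1, 0, 0, 0, 0, 0, 0],
])

```text
time: 7.45
tool_pos: [442.7, -160.9, 24.0]
tcp_rot: [180.0, -0.0, 90.0]
ft_force: [0.1, 0.5, -0.1]
finger_gap: 85.1
grip_force: 0.0
```

>>> apply_moves([
  [1, 0, 0, -10, 0, 0, 0],
  [1, 0, 0, -25, 0, 0, 0],
  [1, 0, 0, -35, 0, 0, 0],
  [1, 0, 0, -35, 0, 0, 0],
  [1, 0, 10, -15, 0, 0, 0],
  [1, 20, 20, 0, 0, 0, 0],
  [1, 30, 25, 0, 0, 0, 0],
  [1, 40, 31, 0, 0, 0, 0],
])

```text
time: 8.25
tool_pos: [529.2, -71.6, 145.4]
tcp_rot: [179.9, 0.1, 89.9]
ft_force: [1.1, -1.4, -0.1]
finger_gap: 85.4
grip_force: 0.0
```

```bash
cat > look.py <<'E'
from bench import r
from h import *
import sys
w=r.snapshot('top');P=cloud(w)
if len(sys.argv)>1: cv2.imwrite('pics/'+sys.argv[1],w['color'])
print(r.sense()['tool_pos'].round(1))
c=[(442.1,-160.6),(447.8,-88.9),(453.4,-17.1),(459.1,54.7),(622,94),(617.5,29.3),(619.3,-42.2),(619,-120.5)]
for x,y in c:
    q=P.reshape(-1,3);q=q[(abs(q[:,0]-x)<33)&(abs(q[:,1]-y)<33)]
    t=sel(q,44,60);k=sel(q,66,82)
    if len(t)>30: print((x,y),'top',cv2.minEnclosingCircle(t[:,:2].astype(np.float32)),np.median(t[:,2]).round(1),'shank',len(k),np.median(k,0).round(1) if len(k) else '')
E
python3 look.py p2.png
```

```text
[532.7 -64.7 145.2]
(442.1, -160.6) top ((442.8685607910156, -160.51161193847656), 18.90960121154785) 52.1 shank 68 [ 442.8 -159.7   75.1]
(619.3, -42.2) top ((609.650634765625, -28.00545883178711), 11.948519706726074) 51.6 shank 0
```

View pics/p2.png

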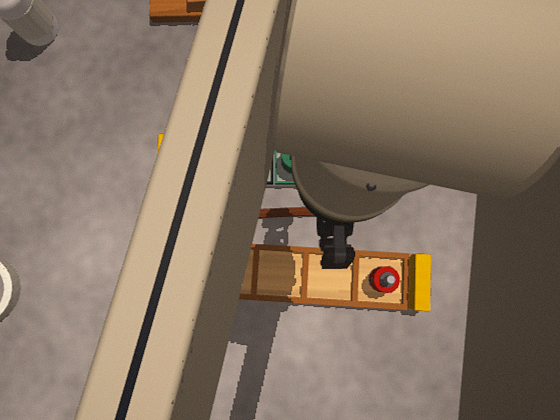

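The saw is red at (385,280), upright in the pocket beside the rack's yellow end. Next is black.

>>> apply_moves([
  [1, 35, 32, 0, 0, 0, 0],
  [1, 34, 30, 0, 0, 0, 0],
  [1, 22, 20, 0, 0, 0, 0],
  [1, 8.9, 7, 0, 0, 0, 0],
  [1, 0, 0, 15, 0, 0, 0],
  [1, 0, 0, 30, 0, 0, 0],
  [1, 0, 0, 35, 0, 0, 0],
  [1, 0, 0, 25, 0, 0, 0],
])

```text
time: 9.1
tool_pos: [614.7, 27.0, 35.8]
tcp_rot: [-179.8, 0.0, 89.9]
ft_force: [-0.4, -0.0, -1.3]
finger_gap: 85.9
grip_force: 0.0
```

>>> apply_moves([
  [1, 0, 0, 12, 0, 0, 0],
  [1, 0, 0, 4.7, 0, 0, 0],
  [1, 0, 0, 0, 0, 0, 0],
  [-1, 0, 0, 0, 0, 0, 0],
  [-1, 0, 0, 0, 0, 0, 0],
  [-1, 0, 0, 0, 0, 0, 0],
  [-1, 0, 0, 0, 0, 0, 0],
  [-1, 0, 0, 0, 0, 0, 0],
])

```text
time: 9.9
tool_pos: [618.4, 28.5, 24.3]
tcp_rot: [179.9, 0.0, 90.0]
ft_force: [-3.2, -0.2, 7.0]
finger_gap: 44.9
grip_force: 39.7
```

>>> apply_moves([
  [-1, 0, 0, 0, 0, 0, 0],
  [-1, 0, 0, 0, 0, 0, 0],
  [-1, 0, 0, -10, 0, 0, 0],
  [-1, 0, 0, -20, 0, 0, 0],
  [-1, 0, 0, -30, 0, 0, 0],
  [-1, 0, 0, -30, 0, 0, 0],
  [-1, 0, 0, -14, 0, 0, 0],
  [-1, 0, 0, -4, 0, 0, 0],
])

```text
time: 10.7
tool_pos: [618.8, 28.6, 133.1]
tcp_rot: [179.8, 0.0, 90.0]
ft_force: [-0.8, -0.9, -3.2]
finger_gap: 44.6
grip_force: 41.2
```

```bash
python3 held.py
```

```text
pos [618.8  28.6 133.1] [179.8   0.   90. ] top z peak -26.999012621152907 1374 6867
plane [ 4.08209253e-03  2.40678479e-03 -2.69570864e+01] tilt deg [0.23388537 0.13789834] [-22.1 -15.  -30. ] [ 25.3  15.  -24. ]
shank 2537 -52.450186188282444 [  6.28426442  -0.19087809 -34.32510956]
```

>>> apply_moves([
  [-1, -5, -10, 0, 0, 0, 0],
  [-1, -16, -25, 0, 0, 0, 0],
  [-1, -22, -32, 0, 0, 0, 0],
  [-1, -24, -34, 0, 0, 0, 0],
  [-1, -24, -34, 0, 0, 0, 0],
  [-1, -18, -23, 0, 0, 0, 0],
  [-1, -8, -9, 5, 0, 0, 0],
  [-1, -2, -2.8, 15, 0, 0, 0],
])

```text
time: 11.55
tool_pos: [447.4, -91.3, 109.9]
tcp_rot: [179.9, 0.0, 89.9]
ft_force: [0.4, -0.1, -1.6]
finger_gap: 44.9
grip_force: 41.4
```

>>> apply_moves([
  [-1, 0, 0, 25, 0, 0, 0],
  [-1, 0, 0, 25, 0, 0, 0],
  [-1, 0, 0, 18, 0, 0, 0],
  [-1, 0, 0, 9, 0, 0, 0],
  [-1, 0, 0, 5, 0, 0, 0],
  [-1, 0, 0, 2, 0, 0, 0],
  [-1, 0, 0, 1, 0, 0, 0],
  [-1, 0, 0, 0, 0, 0, 0],
])

```text
time: 12.35
tool_pos: [448.2, -90.6, 26.0]
tcp_rot: [179.9, 0.0, 90.0]
ft_force: [-0.5, 0.4, -1.9]
finger_gap: 44.3
grip_force: 41.4
```

>>> apply_moves([
  [-1, 0, 0, 0.5, 0, 0, 0],
  [-1, 0, 0, 0, 0, 0, 0],
  [0.3, 0, 0, 0, 0, 0, 0],
  [0.7, 0, 0, 0, 0, 0, 0],
  [1, 0, 0, 0, 0, 0, 0],
  [1, 0, 0, 0, 0, 0, 0],
  [1, 0, 0, 0, 0, 0, 0],
  [1, 0, 0, 0, 0, 0, 0],
])

```text
time: 13.15
tool_pos: [447.6, -90.5, 24.8]
tcp_rot: [180.0, 0.0, 90.0]
ft_force: [0.1, -0.1, 0.4]
finger_gap: 85.2
grip_force: 0.0
```

>>> apply_moves([
  [1, 0, 0, -10, 0, 0, 0],
  [1, 0, 0, -25, 0, 0, 0],
  [1, 0, 0, -35, 0, 0, 0],
  [1, 0, 0, -35, 0, 0, 0],
  [1, 5, 10, -15, 0, 0, 0],
  [1, 10, 20, 0, 0, 0, 0],
  [1, 10, 25, 0, 0, 0, 0],
  [1, 10, 31, 0, 0, 0, 0],
])

```text
time: 13.95
tool_pos: [534.4, -55.2, 146.1]
tcp_rot: [179.9, 0.0, 90.0]
ft_force: [0.6, -0.7, 0.8]
finger_gap: 85.7
grip_force: 0.0
```

```bash
python3 look.py
```

```text
[537.9 -53.7 145.4]
(442.1, -160.6) top ((443.6114807128906, -160.1870880126953), 18.5361270904541) 52.2 shank 66 [ 442.8 -159.9   75.3]
(447.8, -88.9) top ((447.9968566894531, -89.94275665283203), 24.479507446289062) 52.1 shank 56 [448.4 -89.3  75.8]
```

>>> apply_moves([
  [1, 6, 32, 0, 0, 0, 0],
  [1, 4, 28, 0, 0, 0, 0],
  [1, 2, 18, 0, 0, 0, 0],
  [1, 1, 7.5, 0, 0, 0, 0],
  [1, 0, 0, 15, 0, 0, 0],
  [1, 0, 0, 30, 0, 0, 0],
  [1, 0, 0, 35, 0, 0, 0],
  [1, 0, 0, 25, 0, 0, 0],
])

```text
time: 14.8
tool_pos: [616.2, -42.4, 36.5]
tcp_rot: [-179.8, -0.0, 90.0]
ft_force: [-0.2, 0.4, 0.3]
finger_gap: 85.4
grip_force: 0.0
```

>>> apply_moves([
  [1, 0, 0, 12, 0, 0, 0],
  [1, 0, 0, 5.5, 0, 0, 0],
  [1, 0, 0, 0, 0, 0, 0],
  [-1, 0, 0, 0, 0, 0, 0],
  [-1, 0, 0, 0, 0, 0, 0],
  [-1, 0, 0, 0, 0, 0, 0],
  [-1, 0, 0, 0, 0, 0, 0],
  [-1, 0, 0, 0, 0, 0, 0],
])

```text
time: 15.6
tool_pos: [620.0, -42.6, 24.1]
tcp_rot: [179.9, 0.0, 90.0]
ft_force: [-2.3, 0.6, 7.0]
finger_gap: 41.1
grip_force: 39.4
```

>>> apply_moves([
  [-1, 0, 0, 0, 0, 0, 0],
  [-1, 0, 0, 0, 0, 0, 0],
  [-1, 0, 0, -10, 0, 0, 0],
  [-1, 0, 0, -20, 0, 0, 0],
  [-1, 0, 0, -30, 0, 0, 0],
  [-1, 0, 0, -30, 0, 0, 0],
  [-1, 0, 0, -14, 0, 0, 0],
  [-1, 0, 0, -4, 0, 0, 0],
])

```text
time: 16.4
tool_pos: [620.5, -42.7, 133.0]
tcp_rot: [179.8, 0.0, 90.0]
ft_force: [0.5, -0.4, -2.4]
finger_gap: 40.8
grip_force: 40.8
```

```bash
python3 held.py
```

```text
pos [620.5 -42.7 133. ] [179.8   0.   90. ] top z peak -27.488982975091115 1232 6360
plane [ 7.42629035e-03  3.11423468e-03 -2.72519112e+01] tilt deg [0.42548727 0.17843193] [-20.1 -15.  -30.5] [ 22.6  15.  -24.5]
shank 2601 -52.5843504585734 [  5.42866355  -0.19202126 -33.57662947]
```

>>> apply_moves([
  [-1, 0, -10, 0, 0, 0, 0],
  [-1, 3, -25, 0, 0, 0, 0],
  [-1, 5, -32, 0, 0, 0, 0],
  [-1, 5, -34, 0, 0, 0, 0],
  [-1, 5, -33, 0, 0, 0, 0],
  [-1, 3, -21, 0, 0, 0, 0],
  [-1, 2, -8, 5, 0, 0, 0],
  [-1, 1, -2.9, 15, 0, 0, 0],
])

```text
time: 17.25
tool_pos: [452.9, -18.4, 109.9]
tcp_rot: [179.9, 0.0, 90.0]
ft_force: [0.6, -0.1, -1.8]
finger_gap: 41.1
grip_force: 41.0
```

>>> apply_moves([
  [-1, 0, 0, 25, 0, 0, 0],
  [-1, 0, 0, 25, 0, 0, 0],
  [-1, 0, 0, 18, 0, 0, 0],
  [-1, 0, 0, 9, 0, 0, 0],
  [-1, 0, 0, 5, 0, 0, 0],
  [-1, 0, 0, 2, 0, 0, 0],
  [-1, 0, 0, 1, 0, 0, 0],
  [-1, 0, 0, 0, 0, 0, 0],
])

```text
time: 18.05
tool_pos: [453.8, -18.6, 26.0]
tcp_rot: [179.9, 0.0, 90.0]
ft_force: [-0.6, 0.5, -1.6]
finger_gap: 41.1
grip_force: 41.0
```

>>> apply_moves([
  [-1, 0, 0, 0.5, 0, 0, 0],
  [-1, 0, 0, 0, 0, 0, 0],
  [0.3, 0, 0, 0, 0, 0, 0],
  [0.7, 0, 0, 0, 0, 0, 0],
  [1, 0, 0, 0, 0, 0, 0],
  [1, 0, 0, 0, 0, 0, 0],
  [1, 0, 0, 0, 0, 0, 0],
  [1, 0, 0, 0, 0, 0, 0],
])

```text
time: 18.85
tool_pos: [453.1, -18.5, 24.8]
tcp_rot: [-180.0, -0.0, 90.0]
ft_force: [-0.6, -0.1, 0.1]
finger_gap: 85.4
grip_force: 0.0
```

>>> apply_moves([
  [1, 0, 0, -10, 0, 0, 0],
  [1, 0, 0, -25, 0, 0, 0],
  [1, 0, 0, -35, 0, 0, 0],
  [1, 0, 0, -35, 0, 0, 0],
  [1, -5, 10, -15, 0, 0, 0],
  [1, -15, 20, 0, 0, 0, 0],
  [1, -25, 30, 0, 0, 0, 0],
  [1, -25, 30, 0, 0, 0, 0],
])

```text
time: 19.65
tool_pos: [544.4, -89.1, 146.2]
tcp_rot: [179.9, 0.0, 90.1]
ft_force: [0.4, -0.2, 1.2]
finger_gap: 85.5
grip_force: 0.0
```

```bash
python3 look.py
```

```text
[547.4 -93.  144.9]
(442.1, -160.6) top ((443.0045166015625, -160.44590759277344), 19.028940200805664) 52.1 shank 66 [ 442.7 -159.7   75.2]
(447.8, -88.9) top ((447.57659912109375, -88.80701446533203), 24.22833824157715) 51.9 shank 58 [447.8 -89.3  75.4]
(453.4, -17.1) top ((454.3144836425781, -18.71702766418457), 22.23830795288086) 52.0 shank 53 [454.  -17.8  75.5]
```

>>> apply_moves([
  [1, -13, 28, 0, 0, 0, 0],
  [1, -10, 25, 0, 0, 0, 0],
  [1, -6, 16, 0, 0, 0, 0],
  [1, -3, 6.5, 0, 0, 0, 0],
  [1, 0, 0, 15, 0, 0, 0],
  [1, 0, 0, 30, 0, 0, 0],
  [1, 0, 0, 35, 0, 0, 0],
  [1, 0, 0, 25, 0, 0, 0],
])

```text
time: 20.5
tool_pos: [616.1, -119.4, 36.5]
tcp_rot: [-179.8, -0.1, 90.0]
ft_force: [-1.2, -0.0, -0.2]
finger_gap: 85.5
grip_force: 0.0
```

>>> apply_moves([
  [1, 0, 0, 12, 0, 0, 0],
  [1, 0, 0, 5.5, 0, 0, 0],
  [1, 0, 0, 0, 0, 0, 0],
  [-1, 0, 0, 0, 0, 0, 0],
  [-1, 0, 0, 0, 0, 0, 0],
  [-1, 0, 0, 0, 0, 0, 0],
  [-1, 0, 0, 0, 0, 0, 0],
  [-1, 0, 0, 0, 0, 0, 0],
])

```text
time: 21.3
tool_pos: [619.4, -120.7, 23.9]
tcp_rot: [179.9, 0.0, 90.0]
ft_force: [-2.5, 0.5, 5.4]
finger_gap: 37.3
grip_force: 39.3
```

>>> apply_moves([
  [-1, 0, 0, 0, 0, 0, 0],
  [-1, 0, 0, 0, 0, 0, 0],
  [-1, 0, 0, -10, 0, 0, 0],
  [-1, 0, 0, -20, 0, 0, 0],
  [-1, 0, 0, -30, 0, 0, 0],
  [-1, 0, 0, -30, 0, 0, 0],
  [-1, 0, 0, -14, 0, 0, 0],
  [-1, 0, 0, -4, 0, 0, 0],
])

```text
time: 22.1
tool_pos: [620.1, -120.8, 133.1]
tcp_rot: [179.8, 0.1, 90.0]
ft_force: [0.2, 0.4, -1.4]
finger_gap: 36.9
grip_force: 40.2
```

```bash
python3 held.py
```

```text
pos [ 620.1 -120.8  133.1] [1.798e+02 1.000e-01 9.000e+01] top z peak -27.449923641165835 993 5811
plane [ 7.18265669e-03  6.00438200e-03 -2.74285007e+01] tilt deg [0.41152884 0.34402161] [-18.7 -15.  -30.4] [ 20.3  15.  -24.5]
shank 2787 -52.769510475570286 [  5.31638386  -0.19026749 -32.06083144]
```

>>> apply_moves([
  [-1, 8, -8, 0, 0, 0, 0],
  [-1, 24, -22, 0, 0, 0, 0],
  [-1, 34, -31, 0, 0, 0, 0],
  [-1, 36, -33, 0, 0, 0, 0],
  [-1, 34, -31, 0, 0, 0, 0],
  [-1, 24, -22, 0, 0, 0, 0],
  [-1, 11, -10, 5, 0, 0, 0],
  [-1, 3.5, -2.9, 15, 0, 0, 0],
])

```text
time: 22.95
tool_pos: [457.9, 55.2, 109.7]
tcp_rot: [180.0, -0.0, 90.1]
ft_force: [1.0, -1.0, -1.6]
finger_gap: 37.1
grip_force: 40.4
```

>>> apply_moves([
  [-1, 0, 0, 25, 0, 0, 0],
  [-1, 0, 0, 25, 0, 0, 0],
  [-1, 0, 0, 18, 0, 0, 0],
  [-1, 0, 0, 9, 0, 0, 0],
  [-1, 0, 0, 5, 0, 0, 0],
  [-1, 0, 0, 2, 0, 0, 0],
  [-1, 0, 0, 1, 0, 0, 0],
  [-1, 0, 0, 0, 0, 0, 0],
])

```text
time: 23.75
tool_pos: [459.4, 53.9, 26.0]
tcp_rot: [179.9, 0.0, 90.0]
ft_force: [-0.5, 0.4, -1.4]
finger_gap: 37.1
grip_force: 40.4
```

>>> apply_moves([
  [-1, 0, 0, 0.5, 0, 0, 0],
  [-1, 0, 0, 0, 0, 0, 0],
  [0.3, 0, 0, 0, 0, 0, 0],
  [0.7, 0, 0, 0, 0, 0, 0],
  [1, 0, 0, 0, 0, 0, 0],
  [1, 0, 0, 0, 0, 0, 0],
  [1, 0, 0, 0, 0, 0, 0],
  [1, 0, 0, 0, 0, 0, 0],
])

```text
time: 24.55
tool_pos: [458.7, 54.1, 24.8]
tcp_rot: [180.0, -0.0, 90.0]
ft_force: [-0.5, 0.5, -0.2]
finger_gap: 85.4
grip_force: 0.0
```

>>> apply_moves([
  [1, 0, 0, -10, 0, 0, 0],
  [1, 0, 0, -25, 0, 0, 0],
  [1, 0, 0, -35, 0, 0, 0],
  [1, 0, 0, -35, 0, 0, 0],
  [1, 15, 0, -25, 0, 0, 0],
  [1, 40, 0, -20, 0, 0, 0],
  [1, 45, 0, 0, 0, 0, 0],
  [1, 45, 0, 0, 0, 0, 0],
])

```text
time: 25.35
tool_pos: [459.5, 200.6, 177.2]
tcp_rot: [179.8, -0.1, 89.9]
ft_force: [0.5, 0.0, -0.1]
finger_gap: 85.5
grip_force: 0.0
```

>>> apply_moves([
  [1, 45, 0, 0, 0, 0, 0],
  [1, 45, 0, 0, 0, 0, 0],
  [1, 30, 0, 0, 0, 0, 0],
  [1, 10, 0, 0, 0, 0, 0],
  [1, 0, 0, 0, 0, 0, 0],
  [1, 0, 0, 0, 0, 0, 0],
  [1, 0, 0, 0, 0, 0, 0],
  [1, 0, 0, 0, 0, 0, 0],
])

```text
time: 26.15
tool_pos: [459.0, 327.8, 175.0]
tcp_rot: [180.0, 0.0, 89.9]
ft_force: [1.3, 0.0, 0.2]
finger_gap: 85.7
grip_force: 0.0
```

```bash
python3 look.py p9.png
```

```text
[459. 328. 175.]
(442.1, -160.6) top ((442.9029235839844, -160.34434509277344), 18.979846954345703) 52.1 shank 68 [ 442.8 -159.8   75.3]
(447.8, -88.9) top ((448.1404113769531, -89.67761993408203), 24.680810928344727) 52.0 shank 58 [447.8 -89.2  75.5]
(453.4, -17.1) top ((454.01953125, -17.77874755859375), 22.272632598876953) 51.9 shank 53 [454.  -17.8  75.6]
(459.1, 54.7) top ((459.3941955566406, 53.9521369934082), 20.979753494262695) 52.0 shank 56 [459.1  53.5  75.5]
```

View pics/p9.png

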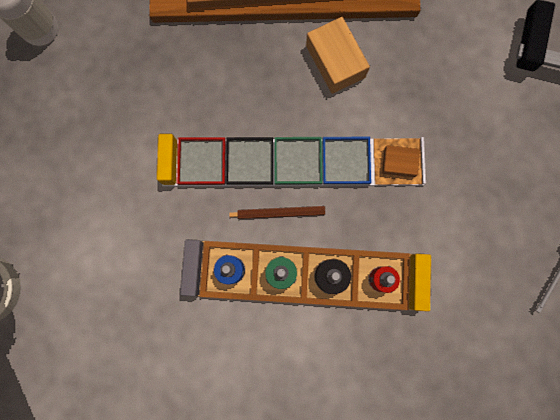

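All four saws stand in the rack. From the yellow end on the right they are red (385,280), black (333,276), green (280,273) and blue (228,270), and the arm is clear of them.

```bash
python3 -c "
from bench import r
print(r.hand_in())"
```

```text
the job is handed in; nothing more can be done
None
```

All four saws are upright on their pocket floors and released, in the order red, black, green, blue from the rack's yellow end; the job was handed in at about 26 s.

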